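# Drive a stuck end plug out of a chromatography column

## Robot

A 7-joint arm with a two-finger parallel gripper is mounted at the origin on a cart in front of the work surface, level with it; the furniture and walls round the work are solid. World frame = base frame: x ahead of the robot, y to its left, z up, the work surface at z = 0. Lengths are in mm, angles in rad, forces in N, time in s.
With the tool pointing down it reaches from about 400 to 925 mm from the base axis. Payload 5.6 kg.
Tool frame: the origin (TCP) lies at the very end of the fingers, on their centre line; the grasp point (between the pads) lies 19 mm behind it (bot.grip_depth is the z of the grasp point in the tool frame, in mm); z points along the fingers, y is the line along which they close (so a half turn about z gives the same grasp; the last joint's range is limited). The gripper opens to 85 mm and grips with 20 to 120 N. Pads are 22 mm wide; open, the fingers measure 114 mm over their backs; the gripper's body (76 mm by 85 mm) begins 54 mm behind the grasp point. The pads swing forward as they close: fully open they stand 13 mm farther back than shut.
Start: joints at [1.195, 0.468, -0.012, 1.603, 0.006, 1.071, -0.056], TCP at [212.308, -614.356, 231.29] pointing down, gripper open.
Joint ranges: [-2.53, 2.53], [-0.31, 2.02], [-1.57, 1.55], [0.28, 2.44], [-1.29, 4.43], [0.15, 1.84], [-2.92, 2.92]. Speed limits (rad/s): [2.57, 2.57, 3.14, 3.14, 3.14, 3.14, 3.14].

## Interface

Orientations are given as a 3x3 rotation matrix whose columns are the frame's x, y, z axes.
In Python, from bench import bot gives the robot as it stands.
- The arm moves only by the tool jog_arm, called after "Emit:" as name(argument=value, ...) on one line, values as JSON. Schema: {"type":"object","properties":{"plan":{"type":"array","items":{"type":"array","items":{"type":"array","items":{"type":"number"},"minItems":4,"maxItems":4},"minItems":1,"maxItems":12},"minItems":1,"maxItems":1},"jaw":{"type":"number"},"force":{"type":"number"},"only":{"type":"string"},"quiet":{"type":"boolean"},"lines":{"type":"string"}},"required":["plan"],"additionalProperties":false}. plan is a list that holds a single list of rows (three levels of brackets), with 1 to 12 rows, each of 4 numbers: dx, dy, dz in mm, then a turn about the tool's z in rad; each row is the pose to reach, as a shift and turn from the pose commanded when the call began, along the tool's axes at that moment; what a row does not reach only later rows make up. A row lasts 1/8 s, in which the tool goes at most 62.5 mm and 0.188 rad, less where a joint would pass 70% of its speed; a pose out of reach is approached as far as the arm can. jaw is the finger opening in mm, set as the call begins (left out keeps the last). The fingers move at their own pace and stop on an object; force is the grip in N (left out, the last holds). Time passes only in rows, so rows that do not move let the fingers close. The tool returns the time, the measured TCP pose, the force, the opening and the grip force at its end. only (a regular expression) keeps the lines of the reply that match it, lines (a string "A,B") keeps lines A to B, and quiet returns only ok. Input that does not fit is refused with a message, and nothing moves.
- bot.sense(): the state, without advancing time (a new reading comes with each control period).
- bot.snapshot(name): name is "side" or "top" or "wrist"; returns a dict with "color" (400x640x3 uint8, red, green, blue), "K" (3x3 intrinsics, pixels), "origin" and "rotation" of the camera in the world; the wrist camera has in their place "hand_eye" (4x4, takes a point from camera to tool coordinates, whose origin is the TCP and whose axes are the flange's). Camera axes: x right, y down, z forward; pixel columns grow to the right and rows downward; lengths in mm; the calibration is good to about 2 mm. A picture is of the moment at which its call begins: read the wrist's pose just before it. There is no depth.
- bot.finish_job(): hands the job in; it is judged then, once.
The state is a dict: "t": time; "q": joint angles; "dq": joint speeds; "effort": joint torques, N m; "position": TCP position; "eef_rot": TCP orientation; "force": force on the tool from outside, world axes, zero at the start; "moment": the same for the moment, N m; "grip_width": finger opening in mm; "finger_force": force on a finger pad.
Only numpy, scipy, OpenCV 4.12 (cv2) and the standard library are available. Lean on these libraries where they do the work, as an engineer would, in place of code of your own. Each camera call takes 0.05 s, during which the arm holds its last target. There are 200 camera calls.

## Task

The end plug is stuck in the glass column barrel that lies clamped in its cradle. Slide the steel tray along the bench until it stands under the barrel's open outlet, then take the push rod from its forked rest, enter it through the narrow neck at the other end and drive the plug right out so that it drops into the tray; finally draw the rod out and lay it back in both forks of its rest. Do not touch the plug with the gripper, do not knock the glass barrel hard, and leave the other things on the bench where they stand.

Things in the scene. Friction and masses are not known exactly. Their poses are not given: they have to be found in the camera images.
- column: Clear glass barrel clamped level on a fixed cradle. Origin on the bench under its middle; x along the barrel from neck to outlet, axis at z = 65 mm. Neck mouth x = -55 mm, bore 20 mm, outside 31; from x = -37 mm to the outlet (x = +55) bore 27, outside 35 (collar 43). Base plate x = -57 to +21, 96 mm wide, 14 high, so the outlet overhangs it by 34 mm. Straps reach z = 85 mm
- column_inlet (a point): Centre of the neck mouth of the barrel, where the rod goes in, on the barrel's axis
- column_outlet (a point): Centre of the outlet of the barrel, on its axis: the plug can come out only here
- drop_point (a point): Point on the barrel's axis 25 mm outside the outlet; the plug falls from about here. The tray stands right when this point lies over its floor, at least 10 mm inside its rim all round
- plug: White plug with two black O-rings, 26 mm in diameter and long, 25 to 50 g. Origin in its middle; x along its axis, towards the outlet at the start. Stuck by its O-rings with the origin 33 to 63 mm inside the outlet; about 8 to 16 N push it along. It drops once its rear face comes out, within 3 mm of the outlet
- rod: Steel push rod, 263 mm long, 0.2 kg, lying level in its rest. Origin on its axis, in the middle of its hexagonal grip (56 mm long, 19 mm across flats, two flats upright at the start: grip those from above); x towards the white tip. Shaft 10 mm thick; tip 13 mm thick and long, end face at x = +168 mm; black 18 mm knob at x = -95 to -85 mm. Balances about 8 mm ahead of the origin
- rod_tip (a point): Centre of the end face of the rod's white tip
- rod_rest: Fixed grey bar 150 x 50 x 8 mm with two V forks of steel wire at x = -58 and +58 mm, open upward at 90 degrees, 34 mm wide at the top, tops at z = 54 mm. Origin under its middle, x along it. The rod lies in both forks, its axis 45 mm above the bench, its grip between them, its origin near the rest's x = 0 (up to 25 mm off is good), tip towards +x
- tray: Shallow open steel tray with a rolled rim, 120 mm (its x) by 150 mm (its y), 25 mm high, walls and floor 2 to 3 mm thick, 0.3 kg. Loose; too wide to grip, it slides when pushed at the outside of a wall. Origin under the middle of its floor
- conical_a: Bystander: conical flask with pink liquid, 67 mm wide, 109 mm tall. Origin under its middle
- conical_b: Bystander: conical flask with yellow liquid, 64 mm wide, 104 mm tall. Origin under its middle
- measuring_cylinder: Bystander: measuring cylinder on a blue foot, 66 mm wide, 190 mm tall. Origin under its middle
- cork_0: Bystander: cork stopper, 25 mm wide, 24 mm tall. Origin under its middle
- timer: Bystander: flat bench timer, 72 x 62 x 20 mm. Origin under its middle
- dropper: Bystander: dropper bottle with rubber teat, 34 mm wide, 103 mm tall. Origin under its middle
- bulb: Bystander: red rubber pipette bulb lying on its side, 51 x 100 x 51 mm. Origin under its middle

How it is judged (in metres and radians):
On the way, in this order (a step that is already met when the one before it is completed fails the run):
1. the tray stands under the outlet, with the plug still in the barrel (x of drop_point in the frame of tray between -0.05 and 0.05 m and y of drop_point in the frame of tray between -0.065 and 0.065 m and linear speed of tray below 0.02 m/s and x of plug in the frame of column below 0.04 m), for 0.2 s.
2. the rod's tip is inside the barrel, through the neck, and presses on the plug (x of rod_tip in the frame of column above -0.037 m and y of rod_tip in the frame of column between -0.014 and 0.014 m and z of rod_tip in the frame of column between 0.051 and 0.079 m and contact force between rod and plug above 1 N), for 0.1 s.
3. the plug lies in the tray (x of plug in the frame of tray between -0.06 and 0.06 m and y of plug in the frame of tray between -0.075 and 0.075 m and z of plug in the frame of tray between 0 and 0.035 m), for 0.2 s.
At the end, for the whole second after the job is handed in: the plug lies at rest in the tray, the tray still stands under the outlet, and the rod lies at rest in both forks of its rest (origin within 30 mm of the rest's along it and 8 mm across, axis 37 to 53 mm above the bench) (all of step 3 and x of drop_point in the frame of tray between -0.05 and 0.05 m and y of drop_point in the frame of tray between -0.065 and 0.065 m and linear speed of each of plug, rod below 0.02 m/s and x of rod in the frame of rod_rest between -0.03 and 0.03 m and y of rod in the frame of rod_rest between -0.008 and 0.008 m and z of rod in the frame of rod_rest between 0.037 and 0.053 m and angle between the x axis of rod and the x axis of rod_rest, either way round below 0.12 rad); the robot touches nothing.
It fails at once if the gripper touches the plug (contact force between the fingers and plug above 0.5 N).
It fails at once if the rod or the robot knocks the column hard (over 35 N) (contact force between any of rod, the arm, the fingers and column above 35 N).
It fails at once if the tray is lifted off the bench (height (world z) of tray above 0.02 m).
It fails at once if a bystander is shifted more than 40 mm or knocked over (distance of any of conical_a, conical_b, measuring_cylinder, cork_0, timer, dropper, bulb from where it was at the start of the episode above 0.04 m or angle between any of conical_a, conical_b, measuring_cylinder, cork_0, timer, dropper, bulb's own z axis and vertical above 0.6 rad).
It also fails if it takes over 72 s, if anything falls off the work surface, if the arm or the gripper's body presses on something with over 40 N, if the wrist force passes 120 N, or if a joint passes its speed limit or range.

## Working session

There is one attempt and no reset: what is moved stays moved. The work goes in short steps, Python scripts to look and compute and a tool call to move; the robot and the scene stay as the last step left them, time stands still between calls to the robot, and variables do not carry over. Pictures are saved under pics/ and viewed, at most 10 in all, crops included, and the job is handed in when it is done.

```bash
ls; mkdir -p pics; cat > h.py <<'E'
import numpy as np, cv2
from bench import bot
def snap(name,fn=None):
    s=bot.sense(); d=bot.snapshot(name)
    if 'hand_eye' in d:
        T=np.eye(4);T[:3,:3]=s['eef_rot'];T[:3,3]=s['position'];C=T@np.array(d['hand_eye']);d['origin']=C[:3,3];d['rotation']=C[:3,:3]
    d={k:np.array(v) for k,v in d.items() if k in('color','K','origin','rotation')}
    if fn: cv2.imwrite('pics/'+fn+'.png',d['color'][:,:,::-1]); np.savez('pics/'+fn+'.npz',**d)
    return d
def load(fn): return dict(np.load('pics/'+fn+'.npz'))
def ray(d,u,v):
    r=d['rotation']@np.linalg.inv(d['K'])@np.array([u,v,1.]); return d['origin'],r/np.linalg.norm(r)
def onz(d,u,v,z):
    o,r=ray(d,u,v); return o+r*(z-o[2])/r[2]
def proj(d,p):
    c=d['rotation'].T@(np.array(p)-d['origin']); c=d['K']@c; return c[:2]/c[2]
def tri(d1,p1,d2,p2):
    o1,r1=ray(d1,*p1);o2,r2=ray(d2,*p2)
    A=np.stack([r1,-r2],1);t=np.linalg.lstsq(A,o2-o1,rcond=None)[0]
    a=o1+r1*t[0];b=o2+r2*t[1];return (a+b)/2,np.linalg.norm(a-b)
E
python3 - <<'E'
from h import *
for n in('top','side'):
    d=snap(n,n+'0');print(n,d['origin'].round(1),d['rotation'].round(2).tolist(),d['K'][0,0])
E
```

```text
bench.py
pics
top [ 287.4   -3.1 1287.8] [[0.01, -0.98, 0.22], [-1.0, -0.01, 0.0], [-0.0, -0.22, -0.98]] 463.38829740250816
side [175.5 763.7 570.2] [[-0.89, -0.2, 0.4], [-0.45, 0.44, -0.78], [-0.02, -0.87, -0.48]] 401.65088723154804
```

View pics/top0.png

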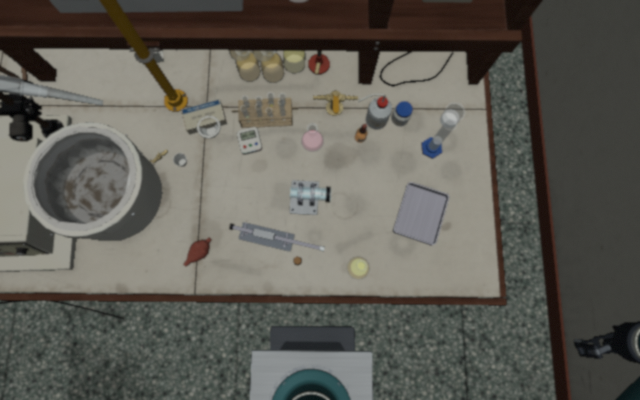

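View pics/side0.png

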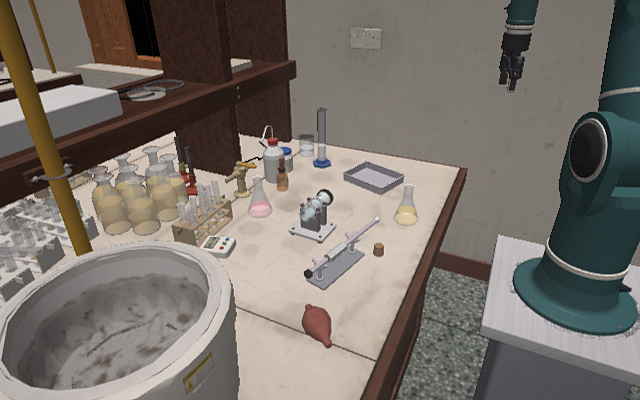

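The top view shows the tray at (421,213), the column at (308,197) with its outlet collar at (328,194) facing right (-y), and the rod from its knob at (232,227) to its tip at (322,247). The cork is at (297,260), the yellow flask at (358,267) and the pink flask at (312,138). The side view shows the same layout.

```bash
python3 - <<'E'
from h import *
d=load('top0')
for n,u,v,z in [('tray c',421,213,20),('t1',407,183,25),('t2',447,191,25),('t3',434,244,25),('t4',393,233,25),('collar',328,194,65),('neck',291,197,65),('bp1',290,212,14),('bp2',317,213,14),('knob',232,227,45),('tip',322,247,45),('restc',266,236,8),('cork',297,260,12),('yel',358,267,30),('pink',312,140,30),('dropper',361,134,50),('blue',431,147,5),('bulb',198,251,25),('timer',250,140,20)]:
    print(n,onz(d,u,v,z).round(0)[:2])
s=bot.sense();print(s['eef_rot'].round(3).tolist(),s['grip_width'])
print(np.array(bot.snapshot('wrist')['hand_eye']).round(2).tolist())
E
```

```text
tray c [ 522. -301.]
t1 [ 606. -264.]
t2 [ 584. -376.]
t3 [ 435. -332.]
t4 [ 464. -221.]
collar [563. -41.]
neck [553.  58.]
bp1 [522.  63.]
bp2 [520. -13.]
knob [473. 217.]
tip [422. -27.]
restc [454. 128.]
cork [389.  41.]
yel [ 370. -124.]
pink [728.   4.]
dropper [ 741. -134.]
blue [ 719. -342.]
bulb [409. 310.]
timer [730. 182.]
[[0.945, 0.327, -0.001], [0.327, -0.945, 0.001], [-0.0, -0.002, -1.0]] 85.63140791173834
[[-0.0, -0.95, -0.3, 78.23], [1.0, -0.0, -0.0, 1.16], [0.0, -0.3, 0.95, -142.26], [0.0, 0.0, 0.0, 1.0]]
```

Emit:
jog_arm(plan=[[[52, -13, 0, -0.16], [104, -26, 0, -0.32], [155, -39, 0, -0.48], [207, -52, 0, -0.64], [259, -65, 0, -0.8], [310, -77, 0, -0.94], [310, -77, 0, -0.94], [310, -77, 0, -0.94]]])

```text
t: 1.15
position: [479.5, -440.7, 230.8]
eef_rot: [[0.294, 0.956, -0.001], [0.956, -0.294, -0.0], [-0.0, -0.001, -1.0]]
force: [-0.2, -0.6, 0.1]
grip_width: 85.7
finger_force: 0.0
```

```bash
python3 - <<'E'
from h import *
d=snap('wrist','w1');print(bot.sense()['eef_rot'].round(3).tolist(), d['origin'],d['K'][0,0])
E
```

```text
[[0.296, 0.955, -0.001], [0.955, -0.296, -0.0], [-0.001, -0.001, -1.0]] [ 503.94031628 -367.83927623  373.01202187] 356.4539505900551
```

View pics/w1.png

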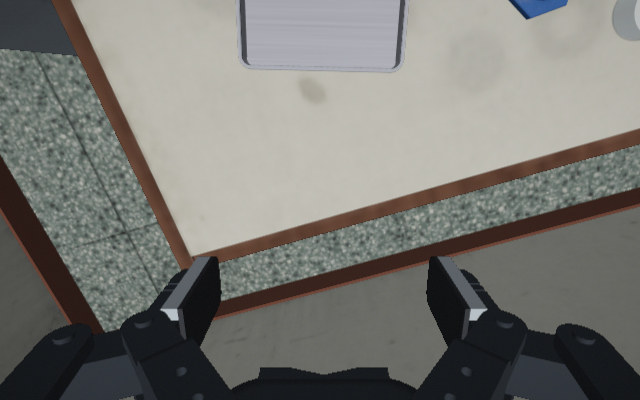

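The wrist view shows the near long wall of the tray from (241,68) to (403,71), almost square to the tool. The bench edge and the measuring cylinder's blue foot (540,5) are also in view.

```bash
python3 - <<'E'
from h import *
d=load('w1')
a=onz(d,240,66,22);b=onz(d,404,69,22);print(a,b,np.linalg.norm(a-b))
e=(b-a)/np.linalg.norm(b-a);n=np.array([-e[1],e[0],0]);c=(a+b)/2+60*n
print('n',n,'wall mid',(a+b)/2,'centre',c)
for f,(u,v) in {'edge1':(190,257),'edge2':(640,140)}.items():print(onz(d,u,v,0))
R=bot.sense()['eef_rot'];p=bot.sense()['position'];print('in tool',R.T@((a+b)/2-p))
E
```

```text
[ 432.88129336 -333.64519585   22.        ] [ 577.89450776 -381.10930115   22.        ] 152.58333343046556
n [0.31107005 0.95038699 0.        ] wall mid [ 505.38790056 -357.3772485    22.        ] centre [ 524.05210362 -300.35402934   22.        ]
[ 296.7361734 -510.653627     0.       ]
[ 8.02673149e+02 -5.23454262e+02  5.68434189e-14]
in tool [ 88.29976077   0.79673631 208.79494789]
```

Emit:
jog_arm(plan=[[[60, -10, -20, 0], [120, -20, -40, 0], [180, -30, -60, 0], [240, -40, -60, 0], [300, -50, -60, 0], [359, -59, -60, 0], [359, -59, -60, 0], [359, -59, -60, 0]]])

```text
t: 2.2
position: [528.8, -81.8, 291.3]
eef_rot: [[0.296, 0.955, -0.0], [0.955, -0.296, -0.001], [-0.001, 0.0, -1.0]]
force: [-0.4, -0.2, 0.5]
grip_width: 85.6
finger_force: 0.0
```

```bash
python3 -c "
from h import *
d=snap('wrist','w2');print(d['origin'])"
```

```text
[553.26369545  -8.84383151 433.44171811]
```

Emit:
jog_arm(plan=[[[60, -10, 0, 0], [120, -40, 0, 0], [160, -80, 0, 0], [160, -80, 0, 0], [160, -80, 0, 0]]])

```text
t: 2.88
position: [500.4, 94.2, 291.2]
eef_rot: [[0.297, 0.955, 0.0], [0.955, -0.297, -0.001], [-0.001, 0.001, -1.0]]
force: [-0.1, 0.4, -0.1]
grip_width: 85.3
finger_force: 0.0
```

```bash
python3 -c "
from h import *
d=snap('wrist','w3');print(d['origin'])
a=load('w2')['color'][:,:,::-1]
cv2.imwrite('pics/w23.png',cv2.resize(np.vstack([a,d['color'][:,:,::-1]]),(480,600),interpolation=cv2.INTER_AREA))"
```

```text
[524.79900728 167.16320588 433.37840147]
```

View pics/w23.png

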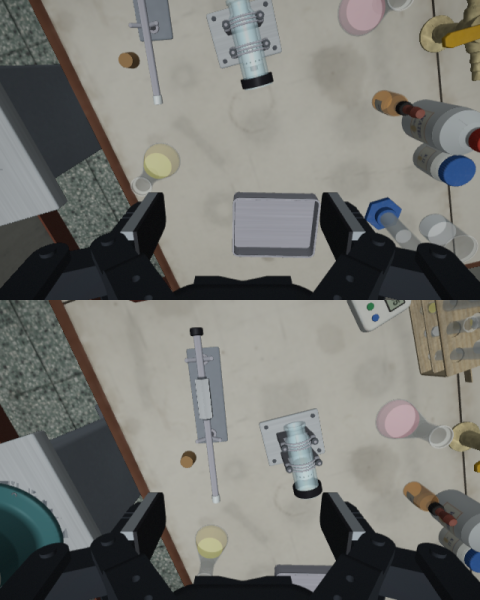

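Upper half (w2, 0.75 scale): black collar at (256,81), rod tip at (157,99), tray at (275,224). Lower half (w3): rod from its knob at (196,331) to its tip at (215,498), grip at about (204,398), collar at (307,490), base plate around (292,437). Next I zoom in on w3 to get precise features.

```bash
python3 -c "
from h import *
a=load('w3')['color'][:,:,::-1][20:280,230:460]
a=cv2.resize(a,None,fx=2.3,fy=2.3,interpolation=cv2.INTER_CUBIC)
b=load('w2')['color'][:,:,::-1][0:150,270:380]
b=cv2.resize(b,None,fx=2.3,fy=2.3,interpolation=cv2.INTER_CUBIC)
o=np.zeros((600,800,3),np.uint8);o[:a.shape[0],:a.shape[1]]=a;o[:b.shape[0],535:535+b.shape[1]]=b[:,:265]
cv2.imwrite('pics/z.png',o)"
```

```text
(no output)
```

View pics/z.png

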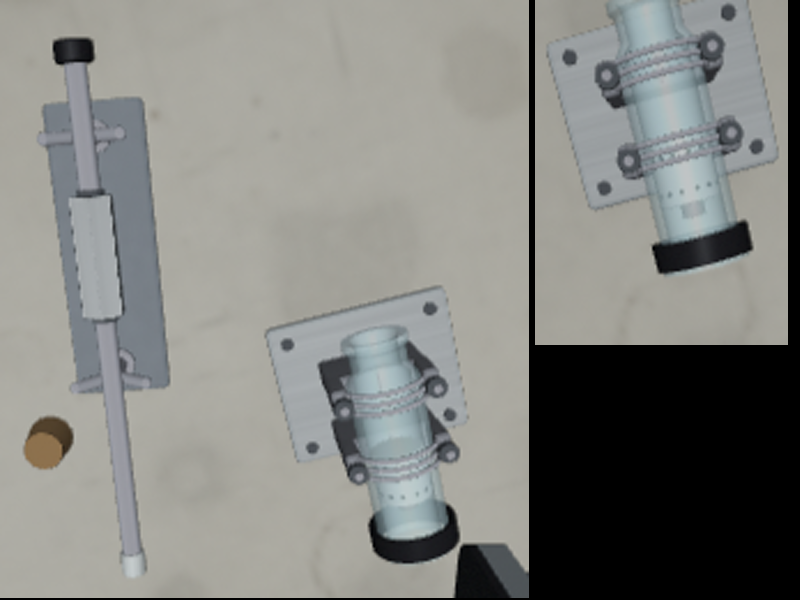

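Zoom: the base plate corners at (266,330),(441,287),(468,417),(302,462) and the rest bar corners at (43,103),(143,97),(168,385),(78,391) are clear. The grip spans (95,197)–(103,318), the knob is at (74,50), the tip end at (134,575), and the collar at (415,535).

```bash
python3 - <<'E'
from h import *
d3=load('w3');d2=load('w2')
c3=lambda x,y:(x/2.3+230-.3,y/2.3+20-.3)
c2=lambda x,y:((x-535)/2.3+270-.3,y/2.3-.3)
def rect(d,ps,z):
    P=np.array([onz(d,*p,z)[:2] for p in ps]);c=P.mean(0)
    print('corners',P.round(1).tolist(),'c',c.round(1),'sides',[np.linalg.norm(P[i]-P[(i+1)%4]).round(1) for i in range(4)])
    e1=(P[3]-P[0]+P[2]-P[1]);e1/=np.linalg.norm(e1);e2=(P[1]-P[0]+P[2]-P[3]);e2/=np.linalg.norm(e2)
    print(' dirs',e1.round(3),e2.round(3),'yaw',np.arctan2(e1[1],e1[0]).round(4),np.arctan2(e2[1],e2[0]).round(4)+0)
    return c,e1,e2
print('base w3');c,e,f=rect(d3,[c3(266,330),c3(441,287),c3(468,417),c3(302,462)],14)
# column x ~ e corrected with e2
u=np.array([-f[1],f[0]]); u=u*np.sign(u@e); ax=(e+u);ax/=np.linalg.norm(ax)
o=c+18*ax;print('column origin',o,'ax',ax,'outlet',o+55*ax,'drop',o+80*ax,'neck',o-55*ax)
print('w2 base left/low edges',[onz(d2,*c2(*p),14)[:2].round(1) for p in[(547,42),(595,209),(777,159)]])
print('neck tri',tri(d3,c3(376,337),d2,c2(650,4)),'w3 neck onz',onz(d3,*c3(376,340),65))
print('collar', tri(d3,c3(414,530),d2,c2(702,243)))
print('rest');rect(d3,[c3(43,103),c3(143,97),c3(168,385),c3(78,391)],8)
tip=lambda d,r:None
for n,d in(('w2',d2),('w3',d3)):
    g=d['color'].astype(int);m=((g.min(2)>195)&(g.max(2)-g.min(2)<25)).astype(np.uint8)
    k,l,s,ce=cv2.connectedComponentsWithStats(m)
    for i in range(1,k):
        if 20<s[i,4]<400: print(n,s[i],ce[i].round(1))
for q in[(74,38),(74,50),(90,196),(103,319),(134,575),(78,62),(130,550)]:print(q,onz(d3,*c3(*q),45).round(1))
E
```

```text
base w3
corners [[521.5, 67.1], [613.9, 62.0], [612.4, -11.6], [519.7, -10.2]] c [566.9  26.8] sides [np.float64(92.5), np.float64(73.7), np.float64(92.8), np.float64(77.3)]
 dirs [-0.022 -1.   ] [ 0.999 -0.035] yaw -1.5928 -0.0349
column origin [566.36200499   8.82852397] ax [-0.02840534 -0.99959649] outlet [564.79971109 -46.14928281] drop [564.08957751 -71.13919498] neck [567.92429888  63.80633074]
w2 base left/low edges [array([522.2,  65.9]), array([519.7, -11.6]), array([611.2, -15.6])]
neck tri (array([570.48049313,  58.90958283,  57.60220089]), np.float64(0.37872982031178576)) w3 neck onz [569.0550013   59.63517275  65.        ]
collar (array([563.65181933, -38.50028524,  68.07843386]), np.float64(0.45740348932395664))
rest
corners [[449.1, 207.1], [496.6, 195.2], [462.2, 52.1], [414.5, 63.4]] c [455.6 129.5] sides [np.float64(49.0), np.float64(147.1), np.float64(49.1), np.float64(147.7)]
 dirs [-0.234 -0.972] [ 0.972 -0.237] yaw -1.807 -0.2388
(74, 38) [478.1 224.6  45. ]
(74, 50) [476.5 220.1  45. ]
(90, 196) [461.9 159.3  45. ]
(103, 319) [448.2 103.1  45. ]
(134, 575) [417.1 -33.   45. ]
(78, 62) [476.4 214.9  45. ]
(130, 550) [420.  -18.3  45. ]
```

Emit:
jog_arm(plan=[[[-60, 18, 0, 0], [-120, 35, 0, 0], [-180, 53, 0, 0], [-240, 70, 0, 0], [-300, 88, 0, 0], [-360, 106, 0, 0], [-420, 123, 40, 0], [-470, 138, 90, 0], [-470, 138, 150, 0], [-470, 138, 200, 0], [-470, 138, 240, 0], [-470, 138, 250, 0]]], jaw=60)

```text
t: 4.42
position: [490.1, -394.3, 37.7]
eef_rot: [[0.297, 0.955, -0.006], [0.955, -0.297, 0.003], [0.001, -0.006, -1.0]]
force: [0.6, -0.3, 0.4]
grip_width: 60.0
finger_force: 0.0
```

Emit:
jog_arm(plan=[[[0, 0, 10, 0], [0, 0, 20, 0], [0, 0, 30, 0], [0, 0, 36, 0], [0, 0, 36, 0], [0, 0, 36, 0]]])

```text
t: 5.18
position: [493.8, -393.3, 5.6]
eef_rot: [[0.294, 0.956, 0.0], [0.956, -0.294, -0.0], [-0.0, 0.001, -1.0]]
force: [0.1, 0.8, 0.5]
grip_width: 59.8
finger_force: 0.0
```

Emit:
jog_arm(plan=[[[12, 0, 0, 0], [24, 0, 0, 0], [37, 0, 0, 0], [52, 0, 0, -0.02], [67, -1, 0, -0.04], [82, -1, 0, -0.06], [97, -1, 0, -0.08], [112, -1, 0, -0.1], [127, -2, 0, -0.12], [140, -2, 0, -0.14], [150, -2, 0, -0.15], [150, -2, 0, -0.15]]])

```text
t: 6.68
position: [536.0, -247.2, 5.1]
eef_rot: [[0.146, 0.989, -0.0], [0.989, -0.146, 0.002], [0.002, -0.0, -1.0]]
force: [-0.1, -0.3, 0.4]
grip_width: 60.3
finger_force: 0.0
```

```bash
python3 - <<'E'
from h import *
d=snap('top','top1')
cv2.imwrite('pics/tray1.png',cv2.resize(d['color'][100:300,220:480,::-1],(780,600),interpolation=cv2.INTER_CUBIC))
E
```

```text
(no output)
```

View pics/tray1.png

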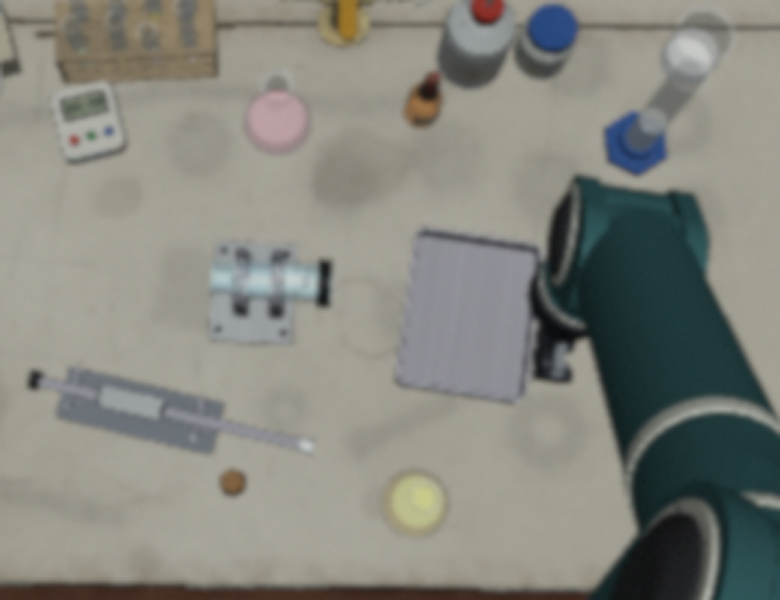

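The tray's corners are (420,230),(535,245),(518,400),(398,382). It follows the fingers squarely and has partly turned into line with the barrel, so I push the rest of the way.

Emit:
jog_arm(plan=[[[14, 1, 0, -0.02], [28, 1, 0, -0.04], [42, 2, 0, -0.06], [56, 3, 0, -0.08], [68, 3, 0, -0.1], [78, 4, 0, -0.11], [85, 4, 0, -0.12], [88, 4, 0, -0.12], [88, 4, 0, -0.12]]])

```text
t: 7.85
position: [552.8, -162.5, 5.3]
eef_rot: [[0.028, 1.0, 0.0], [1.0, -0.028, 0.0], [0.0, 0.0, -1.0]]
force: [-0.8, 0.3, 0.4]
grip_width: 59.8
finger_force: 0.0
```

Emit:
jog_arm(plan=[[[-10, 0, 0, 0], [-30, 0, 0, 0], [-60, 0, -20, 0], [-80, 0, -70, 0], [-80, 0, -130, 0], [-80, 0, -180, 0], [-80, 0, -230, 0], [-40, 0, -260, 0], [0, 0, -260, 0], [0, 0, -260, 0]]], jaw=85)

```text
t: 9.1
position: [552.9, -160.7, 266.3]
eef_rot: [[0.024, 1.0, 0.001], [1.0, -0.024, 0.0], [0.001, 0.001, -1.0]]
force: [0.3, 0.4, -1.0]
grip_width: 85.0
finger_force: 0.0
```

```bash
python3 - <<'E'
from h import *
d=snap('wrist','w4')
print(bot.sense()['position'],bot.sense()['eef_rot'].round(3).tolist())
E
```

```text
[ 552.54827802 -163.19337388  265.69809089] [[0.027, 1.0, 0.0], [1.0, -0.027, -0.001], [-0.001, 0.0, -1.0]]
```

View pics/w4.png

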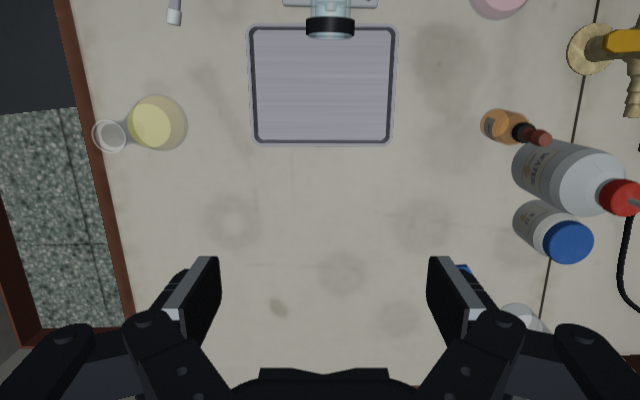

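The wrist view shows the tray squarely in front of and under the black collar at (330,27), with corners (247,24),(397,24),(393,144),(251,142). The flasks and bottles are undisturbed. Next I go over the rod.

```bash
python3 - <<'E'
from h import *
d=load('w4')
P=np.array([onz(d,*p,24)[:2] for p in[(247,24),(397,24),(393,144),(251,142)]]);c=P.mean(0);e=P[1]-P[0]+P[2]-P[3];e/=np.linalg.norm(e);n=np.array([-e[1],e[0]])
D=np.array([564,-71.]);print(P.round(0).tolist(),c,'drop in tray',n@(D-c),e@(D-c),'collar face',onz(d,330,28,65))
E
```

```text
[[483.0, -31.0], [631.0, -34.0], [631.0, -153.0], [477.0, -147.0]] [555.17309759 -91.20346299] drop in tray 20.472040715037394 8.184721854432123 collar face [563.55911264 -41.2741431   65.        ]
```

Emit:
jog_arm(plan=[[[60, -20, 0, 0.04], [110, -40, 0, 0.08], [165, -60, 0, 0.12], [215, -80, 10, 0.16], [260, -98, 20, 0.2], [291, -105, 40, 0.21], [291, -105, 40, 0.21], [291, -105, 40, 0.21], [291, -105, 40, 0.21]]], jaw=60)

```text
t: 10.28
position: [456.9, 129.2, 225.6]
eef_rot: [[0.239, 0.971, 0.001], [0.971, -0.239, -0.0], [-0.0, 0.001, -1.0]]
force: [0.6, -0.1, 0.5]
grip_width: 59.6
finger_force: 0.0
```

```bash
python3 -c "
from h import *
d=snap('wrist','w5');print(bot.sense()['position'])"
```

```text
[456.75517226 129.55390317 225.60161153]
```

Emit:
jog_arm(plan=[[[0, 0, 35, 0], [0, 0, 70, 0], [0, 0, 90, 0], [0, 0, 90, 0], [0, 0, 90, 0], [0, 0, 90, 0]]])

```text
t: 11.08
position: [456.8, 131.1, 136.4]
eef_rot: [[0.236, 0.972, 0.002], [0.972, -0.236, 0.0], [0.001, 0.002, -1.0]]
force: [-0.4, -0.1, 0.4]
grip_width: 60.0
finger_force: 0.0
```

```bash
python3 -c "
from h import *
d=snap('wrist','w6');print(bot.sense()['position'])
b=load('w5')['color']
cv2.imwrite('pics/w56.png',cv2.resize(np.vstack([b,d['color']])[:,:,::-1],(480,600),interpolation=cv2.INTER_AREA))"
```

```text
[456.60921006 131.10311751 136.27233041]
```

View pics/w56.png

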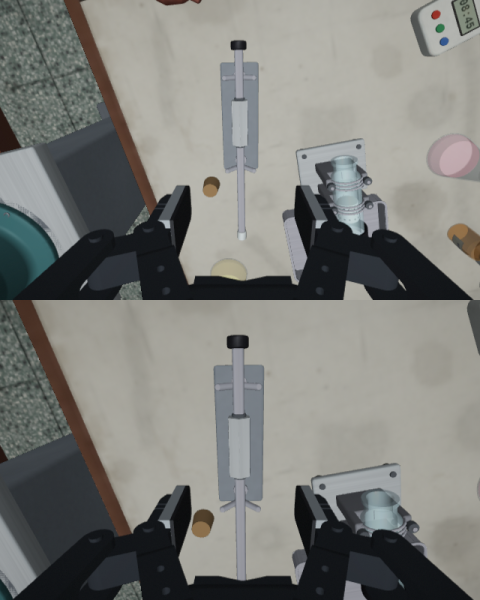

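w5 (top) and w6 (bottom) show the rod upright in the picture, aligned with the tool. The grip is at (240,123) in w5 and (239,447) in w6 (0.75 scale), and the knob at (238,45) and (238,341).

```bash
python3 - <<'E'
from h import *
pts={}
for n,box in(('w5',(295,120,345,205)),('w6',(290,140,350,250))):
    d=load(n);g=d['color'].astype(int);x0,y0,x1,y1=box
    r=g[y0:y1,x0:x1];
    m=((r.min(2)>165)).astype(np.uint8)
    m=cv2.morphologyEx(m,cv2.MORPH_OPEN,np.ones((3,9),np.uint8))
    k,l,s,ce=cv2.connectedComponentsWithStats(m)
    for i in range(1,k):
        if s[i,4]>150: print(n,s[i]+np.array([x0,y0,0,0,0]),ce[i]+[x0,y0])
    # knob
    kb=g[30:100,295:345] if n=='w5' else g[30:100,290:345]
    ox=295 if n=='w5' else 290
    m=(kb.max(2)<60).astype(np.uint8);k,l,s,ce=cv2.connectedComponentsWithStats(m)
    i=1+np.argmax(s[1:,4]);print(' knob',s[i]+np.array([ox,30,0,0,0]),ce[i]+[ox,30]);pts[n+'k']=ce[i]+[ox,30]
print(tri(load('w5'),pts['w5k'],load('w6'),pts['w6k']))
d=load('w6');print([d['color'][v,318].tolist() for v in range(146,250,4)])
E
python3 -c "
from h import *
d=load('w5');print([d['color'][v,320].tolist() for v in range(124,206,3)]);print([d['color'][165,u].tolist() for u in range(300,345,2)])"
```

```text
w5 [ 309  136   21   59 1177] [319.40526763 164.31180969]
 knob [308  55  20  12 200] [317.44  60.3 ]
 knob [303  47  28  18 450] [316.47111111  55.44222222]
(array([475.92937862, 218.02434351,  73.49169179]), np.float64(0.08678315050346064))
[[151, 152, 159], [152, 153, 160], [75, 79, 84], [84, 89, 91], [158, 163, 164], [160, 164, 167], [161, 166, 168], [160, 165, 167], [156, 161, 163], [162, 167, 169], [166, 171, 173], [162, 167, 169], [163, 168, 170], [162, 167, 170], [163, 167, 170], [164, 169, 171], [164, 169, 171], [163, 168, 171], [164, 169, 171], [165, 170, 171], [164, 169, 171], [165, 169, 172], [165, 170, 173], [120, 125, 129], [152, 154, 161], [153, 154, 162]]
[[161, 162, 170], [161, 162, 170], [142, 143, 150], [81, 86, 91], [171, 176, 178], [169, 174, 176], [170, 174, 176], [170, 175, 177], [171, 175, 178], [170, 175, 177], [171, 175, 178], [171, 176, 178], [171, 176, 178], [172, 176, 179], [172, 177, 179], [172, 176, 179], [172, 177, 179], [172, 177, 179], [172, 177, 179], [179, 183, 185], [164, 170, 172], [170, 175, 177], [172, 177, 179], [174, 178, 181], [112, 117, 121], [162, 163, 171], [162, 163, 171], [162, 163, 171]]
[[131, 139, 147], [131, 139, 146], [130, 138, 146], [130, 138, 146], [128, 135, 143], [171, 176, 178], [172, 177, 179], [174, 179, 181], [175, 180, 183], [174, 179, 181], [172, 176, 179], [171, 176, 179], [174, 179, 182], [175, 180, 182], [177, 181, 184], [104, 110, 116], [128, 136, 143], [127, 134, 142], [128, 136, 143], [129, 137, 144], [130, 137, 145], [125, 133, 141], [137, 137, 133]]
```

```bash
python3 - <<'E'
from h import *
D={n:load(n) for n in('w2','w3','w5','w6')}
def blob(n,box,f):
    x0,y0,x1,y1=box;r=D[n]['color'].astype(int)[y0:y1,x0:x1];m=f(r).astype(np.uint8)
    k,l,s,ce=cv2.connectedComponentsWithStats(m);i=1+np.argmax(s[1:,4]);return ce[i]+[x0,y0],s[i]+np.array([x0,y0,0,0,0])
dark=lambda r:r.max(2)<60
grip=lambda r:cv2.morphologyEx((r.min(2)>155).astype(np.uint8),cv2.MORPH_OPEN,np.ones((3,9),np.uint8))
white=lambda r:r.min(2)>185
K={'w3':blob('w3',(240,30,285,55),dark),'w5':blob('w5',(295,30,345,100),dark),'w6':blob('w6',(290,30,345,100),dark)}
G={'w3':blob('w3',(255,95,290,165),grip),'w5':blob('w5',(295,120,345,205),grip),'w6':blob('w6',(290,140,350,245),grip)}
T={'w2':blob('w2',(195,120,225,140),white),'w3':blob('w3',(275,250,300,275),white),'w5':blob('w5',(305,305,340,325),white)}
for nm,X in(('knob',K),('grip',G),('tip',T)):
    print(nm,{k:(v[0].round(1).tolist(),v[1].tolist()) for k,v in X.items()})
    ks=list(X)
    for i in range(3):
        for j in range(i):
            p,e=tri(D[ks[i]],X[ks[i]][0],D[ks[j]],X[ks[j]][0]);print('  ',ks[i],ks[j],p.round(1),round(e,2))
    print('  on z45',{k:onz(D[k],*X[k][0],45).round(1)[:2].tolist() for k in ks})
E
```

```text
knob {'w3': ([261.5, 41.7], [253, 37, 18, 11, 169]), 'w5': ([317.4, 60.3], [308, 55, 20, 12, 200]), 'w6': ([316.5, 55.4], [303, 47, 28, 18, 450])}
   w5 w3 [475.9 219.6  45.7] 0.52
   w6 w3 [476.  219.9  45. ] 0.15
   w6 w5 [475.9 218.   73.5] 0.09
  on z45 {'w3': [476.0, 219.9], 'w5': [475.8, 219.5], 'w6': [475.9, 219.8]}
grip {'w3': ([271.6, 132.4], [261, 107, 22, 51, 842]), 'w5': ([319.3, 164.2], [309, 135, 21, 60, 1203]), 'w6': ([318.7, 197.1], [305, 159, 28, 78, 2099])}
   w5 w3 [455.3 131.4  46.2] 0.53
   w6 w3 [455.4 131.4  47.5] 0.24
   w6 w5 [455.9 132.9  51.9] 0.08
  on z45 {'w3': [454.8, 131.1], 'w5': [455.4, 131.3], 'w6': [455.3, 130.6]}
tip {'w2': ([208.4, 133.3], [207, 129, 4, 10, 29]), 'w3': ([286.5, 266.4], [285, 263, 4, 8, 31]), 'w5': ([321.9, 315.1], [319, 311, 7, 10, 64])}
   w3 w2 [418.7 -25.5  50.1] 0.69
   w5 w2 [419.1 -25.5  50.1] 0.01
   w5 w3 [418.9 -25.   51. ] 0.65
  on z45 {'w2': [417.3, -25.7], 'w3': [417.0, -28.2], 'w5': [418.1, -29.1]}
```

The two-view heights agree: rod axis at z≈45, origin near (455.4,131.5), and the tool is aligned with it. I descend and grip.

Emit:
jog_arm(plan=[[[0, -1, 30, 0], [0, -1, 60, 0], [0, -1, 85, 0], [0, -1, 100, 0], [0, -1, 110, 0], [0, -1, 110, 0], [0, -1, 110, 0]]], jaw=60, force=80)

```text
t: 12.0
position: [455.4, 131.5, 25.9]
eef_rot: [[0.236, 0.972, 0.001], [0.972, -0.236, 0.0], [0.001, 0.001, -1.0]]
force: [-0.1, -0.0, -0.2]
grip_width: 60.3
finger_force: 0.0
```

Emit:
jog_arm(plan=[[[0, 0, 0, 0], [0, 0, 0, 0], [0, 0, 0, 0], [0, 0, 0, 0], [0, 0, 0, 0], [0, 0, 0, 0]]], jaw=0, force=90)

```text
t: 12.75
position: [453.8, 131.6, 25.5]
eef_rot: [[0.235, 0.972, -0.001], [0.972, -0.235, -0.001], [-0.001, -0.001, -1.0]]
force: [-3.6, 1.2, 5.6]
grip_width: 17.2
finger_force: 87.6
```

Emit:
jog_arm(plan=[[[0, 0, -20, 0], [0, 0, -50, 0], [0, 0, -80, 0], [30, 17, -80, -0.04], [60, 34, -80, -0.08], [90, 51, -80, -0.12], [120, 68, -80, -0.16], [153, 87, -80, -0.208], [153, 87, -80, -0.208], [153, 87, -60, -0.208], [153, 87, -40, -0.208], [153, 87, -21, -0.208]]])

```text
t: 14.25
position: [574.6, 258.1, 44.1]
eef_rot: [[0.031, 1.0, -0.002], [1.0, -0.031, -0.001], [-0.002, -0.002, -1.0]]
force: [-0.3, 0.3, -2.3]
grip_width: 17.0
finger_force: 88.4
```

Emit:
jog_arm(plan=[[[0, 0, 0, 0], [0, 0, 0, 0], [0, 0, 0, 0]]])

```text
t: 14.62
position: [576.1, 259.8, 47.1]
eef_rot: [[0.03, 1.0, 0.001], [1.0, -0.03, 0.001], [0.001, 0.001, -1.0]]
force: [-0.5, 0.2, -2.0]
grip_width: 17.7
finger_force: 88.4
```

```bash
python3 - <<'E'
from h import *
S=snap('side','s2');Tp=snap('top','t2');W=snap('wrist','w7')
def crop(d,cx,cy,w,h,f):
    a=d['color'][max(cy-h//2,0):cy+h//2,max(cx-w//2,0):cx+w//2,::-1];print(max(cx-w//2,0),max(cy-h//2,0),a.shape);return cv2.resize(a,None,fx=f,fy=f,interpolation=cv2.INTER_CUBIC)
o=np.zeros((600,800,3),np.uint8)
def put(a,x,y):
    a=a[:600-y,:800-x];o[y:y+a.shape[0],x:x+a.shape[1]]=a
put(crop(load('w3'),400,190,60,100,4),0,0)
put(crop(load('w5'),460,240,70,80,4),250,0)
put(crop(load('w6'),505,265,80,60,3),540,0)
u,v=[int(x) for x in proj(S,[569,90,65])]
put(crop(S,u,v,130,60,3),0,410)
u,v=[int(x) for x in proj(Tp,[569,90,65])];put(crop(Tp,u,v,130,60,3),400,410)
put(crop(W,320,330,100,80,2),590,200)
cv2.imwrite('pics/comp.png',o)
E
```

```text
370 140 (100, 60, 3)
425 200 (80, 70, 3)
465 235 (60, 80, 3)
231 191 (60, 130, 3)
214 161 (60, 130, 3)
270 290 (80, 100, 3)
```

View pics/comp.png

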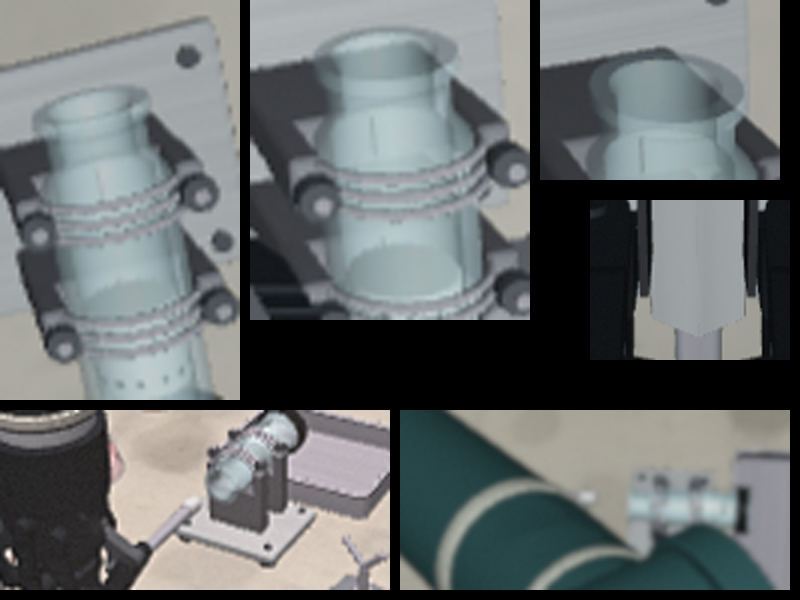

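The composite gives the neck mouth ellipse at (92,109) in w3, (387,53) in w5 and (666,88) in w6. The rod's white tip is at (190,503) in the side view and (586,496) in the top view, just short of the neck and about in line with it.

```bash
python3 - <<'E'
from h import *
D={n:load(n) for n in('w2','w3','w4','w5','w6','s2','t2')}
N={'w3':(393-.4,167.3-.4),'w5':(459.2-.4,213.2-.4),'w6':(507-.3,264.3-.3)}
ks=list(N)
for i in range(3):
    print(ks[i],onz(D[ks[i]],*N[ks[i]],65).round(1))
    for j in range(i): p,e=tri(D[ks[i]],N[ks[i]],D[ks[j]],N[ks[j]]);print('  ',ks[j],p.round(1),round(e,2))
dark=lambda r:r.max(2)<60
def blob(n,box):
    x0,y0,x1,y1=box;r=D[n]['color'].astype(int)[y0:y1,x0:x1];m=(r.max(2)<60).astype(np.uint8)
    k,l,s,ce=cv2.connectedComponentsWithStats(m);i=1+np.argmax(s[1:,4]);return ce[i]+[x0,y0],s[i]+np.array([x0,y0,0,0,0])
C={'w2':blob('w2',(315,92,370,122)),'w3':blob('w3',(380,235,428,268)),'w4':blob('w4',(295,10,365,42))}
for k,v in C.items():
    print(k,v[0].round(1),v[1],onz(D[k],*v[0],75).round(1))
s=bot.sense();p=s['position'];R=s['eef_rot'];print('tcp',p.round(1));
tip=p-168*R[:,0]-19*R[:,2];print('tip by pose',tip.round(1),'grasp',(p-19*R[:,2]).round(1))
def white(n,q):
    u,v=[int(x) for x in q];r=D[n]['color'].astype(int)[v-10:v+11,u-12:u+13];return r.min(2)
print('tip tri',tri(D['s2'],(295,222),D['t2'],(275.7,189.7)),'pix pred',proj(D['s2'],tip+7*R[:,0]),proj(D['t2'],tip+7*R[:,0]))
E
```

```text
w3 [568.6  60.5  65. ]
w5 [568.7  61.6  65. ]
   w3 [569.3  60.   62.3] 0.9
w6 [568.4  61.1  65. ]
   w3 [568.9  60.2  63.8] 0.23
   w5 [568.1  62.1  66.2] 0.54
w2 [342.5 108.2] [321  96  43  23 502] [563.1 -40.6  75. ]
w3 [410.3 255.9] [390 240  38  25 396] [561.7 -41.8  75. ]
w4 [317.   24.5] [306  17  24  18 345] [552.3 -39.5  75. ]
tcp [576.  259.6  47. ]
tip by pose [570.9  91.7  65.9] grasp [575.9 259.6  66. ]
tip tri (array([570.56226919,  99.30487428,  69.5587336 ]), np.float64(3.363438284467987)) pix pred [294.28456516 222.98400169] [276.2560165  190.40800009]
```

Predicted and seen tip pixels agree within 1 px. The neck is at (568.5,61.2,65), so I correct the line slightly and enter.

Emit:
jog_arm(plan=[[[0, -1.2, 1, 0], [-10, -1.2, 1, 0], [-18, -1.2, 1, 0], [-24, -1.2, 1, 0], [-30, -1.3, 1, 0], [-35, -1.3, 1, 0], [-40, -1.3, 1, 0], [-45, -1.4, 1, 0], [-50, -1.4, 1, 0], [-50, -1.4, 1, 0], [-50, -1.4, 1, 0]]])

```text
t: 16.15
position: [572.6, 209.8, 45.3]
eef_rot: [[0.03, 1.0, 0.0], [1.0, -0.03, 0.0], [0.0, 0.0, -1.0]]
force: [0.4, -0.7, -1.8]
grip_width: 17.6
finger_force: 88.4
```

Emit:
jog_arm(plan=[[[-5, 0, 0, 0], [-10, 0, 0, 0], [-15, 0, 0, 0], [-20, 0, 0, 0], [-24, 0, 0, 0], [-28, 0, 0, 0], [-32, 0, 0, 0], [-36, 0, 0, 0], [-40, 0, 0, 0], [-44, 0, 0, 0]]])

```text
t: 17.4
position: [571.7, 172.4, 46.5]
eef_rot: [[0.027, 1.0, 0.004], [1.0, -0.027, 0.01], [0.01, 0.003, -1.0]]
force: [0.3, 17.2, -2.2]
grip_width: 17.6
finger_force: 88.4
```

Emit:
jog_arm(plan=[[[-4, 0, 0, 0], [-8, 0, 0, 0], [-12, 0, 0, 0], [-16, 0, 0, 0], [-20, 0, 0, 0], [-24, 0, 0, 0], [-28, 0, 0, 0], [-32, 0, 0, 0], [-36, 0, 0, 0], [-38, 0, 0, 0]]])

```text
t: 18.65
position: [570.4, 139.9, 47.3]
eef_rot: [[0.023, 1.0, 0.005], [1.0, -0.024, 0.016], [0.016, 0.005, -1.0]]
force: [-1.5, 22.6, -0.8]
grip_width: 17.4
finger_force: 88.4
```

Emit:
jog_arm(plan=[[[-4, 0, 0, 0], [-8, 0, 0, 0], [-11, 0, 0, 0], [-14, 0, 0, 0], [-16, 0, 0, 0], [-18, 0, 0, 0], [-20, 0, 0, 0], [-20, 0, 0, 0]]])

```text
t: 19.65
position: [569.7, 106.7, 45.2]
eef_rot: [[0.031, 1.0, -0.0], [1.0, -0.031, -0.0], [-0.001, -0.0, -1.0]]
force: [0.5, 0.4, -1.7]
grip_width: 17.9
finger_force: 88.4
```

```bash
python3 -c "
from h import *
s=bot.sense();print(s['position'],s['force']);snap('top','t3');snap('side','s3')"
```

```text
[569.66975093 106.69324256  45.17223528] [ 0.45812652  0.38903489 -1.72856439]
```

Force is back to zero, so the plug is out. I draw the rod straight back.

Emit:
jog_arm(plan=[[[8, 0, 0, 0], [20, 0, 0, 0], [34, 0, 0, 0], [48, 0, 0, 0], [62, 0, 0, 0], [76, 0, 0, 0], [90, 0, 0, 0], [104, 0, 0, 0], [118, 0, 0, 0], [132, 0.5, 0, 0], [146, 1, 0, 0], [157, 1, 0, 0]]])

```text
t: 21.25
position: [575.3, 265.6, 45.2]
eef_rot: [[0.03, 1.0, -0.0], [1.0, -0.03, 0.0], [0.0, -0.0, -1.0]]
force: [-0.5, -0.8, -0.9]
grip_width: 17.4
finger_force: 88.4
```

Emit:
jog_arm(plan=[[[0, 0, -20, 0], [0, 0, -50, 0], [0, 0, -60, 0], [0, 0, -60, 0], [0, 0, -60, 0]]])

```text
t: 21.88
position: [574.8, 263.7, 104.5]
eef_rot: [[0.031, 1.0, -0.001], [1.0, -0.031, -0.001], [-0.001, -0.001, -1.0]]
force: [0.3, 0.4, -1.9]
grip_width: 17.4
finger_force: 88.4
```

```bash
python3 - <<'E'
from h import *
s=bot.sense();print(s['position'],s['eef_rot'].round(4).tolist(),s['force'])
d=snap('side','s4');W=snap('wrist','w8');t=snap('top','t4')
u,v=[int(x) for x in proj(d,[558,-90,10])]
c=cv2.resize(d['color'][v-45:v+45,u-65:u+65,::-1],None,fx=3,fy=3,interpolation=cv2.INTER_CUBIC)
o=np.zeros((520,800,3),np.uint8);o[:270,:390]=c
u,v=[int(x) for x in proj(t,[558,-60,10])]
c=cv2.resize(t['color'][v-45:v+45,u-65:u+65,::-1],None,fx=3,fy=3,interpolation=cv2.INTER_CUBIC);o[:270,400:790]=c
o[280:480,0:320]=cv2.resize(W['color'][:,:,::-1],(320,200),interpolation=cv2.INTER_AREA)
c=cv2.resize(d['color'][200:320,260:420,::-1],None,fx=2,fy=2,interpolation=cv2.INTER_CUBIC);o[280:520,400:720]=c
cv2.imwrite('pics/chk.png',o)
E
```

```text
[574.83582557 263.68951117 104.45227183] [[0.0305, 0.9995, -0.0013], [0.9995, -0.0305, -0.001], [-0.001, -0.0012, -1.0]] [ 0.25479374  0.3933578  -1.89810172]
```

View pics/chk.png

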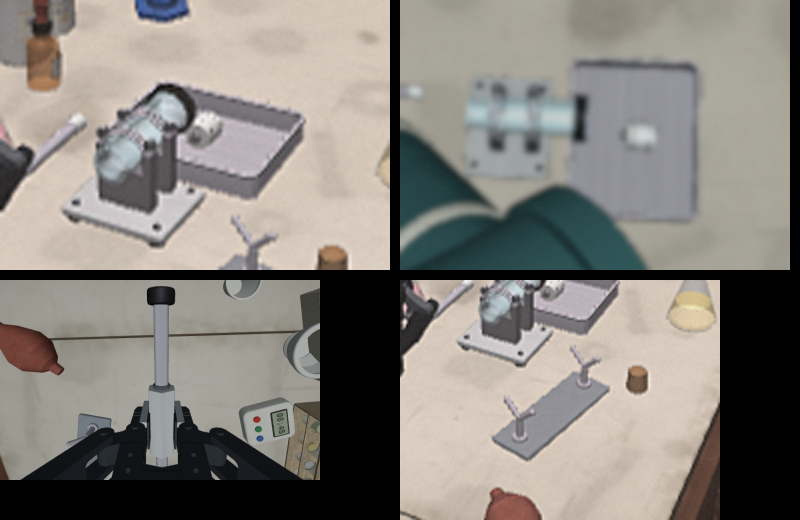

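The plug lies in the tray in both views: (205,127) side, (640,135) top. The rest is empty and everything else stands where it was. I carry the rod back over the rest and check for slip in the grip from the knob and tip pixels.

Emit:
jog_arm(plan=[[[-30, -26, 0, 0.04], [-60, -52, 0, 0.08], [-90, -78, 0, 0.13], [-120, -104, 0, 0.18], [-136, -116, 0, 0.208], [-136, -116, 0, 0.208], [-136, -116, 0, 0.208], [-136, -116, 0, 0.208]]])

```text
t: 23.02
position: [455.8, 133.0, 105.2]
eef_rot: [[0.235, 0.972, 0.0], [0.972, -0.235, 0.001], [0.001, 0.0, -1.0]]
force: [-0.1, 0.3, -2.3]
grip_width: 17.6
finger_force: 88.5
```

```bash
python3 - <<'E'
from h import *
s=bot.sense();p,R=s['position'],s['eef_rot'];print(p.round(1),R.round(3).tolist(),s['t'])
def knob(d):
    r=d['color'].astype(int)[0:60,270:370];m=(r.max(2)<60).astype(np.uint8);k,l,st,ce=cv2.connectedComponentsWithStats(m);i=1+np.argmax(st[1:,4]);return ce[i]+[270,0],st[i]
W=snap('wrist','w9')
for n in('w7','w8','w9'):print(n,knob(load(n)))
q=p-19*R[:,2]+90*R[:,0];print('pred knob px',proj(W,q))
E
```

```text
[455.8 133.  105.2] [[0.235, 0.972, 0.0], [0.972, -0.235, 0.001], [0.001, 0.0, -1.0]] 23.025
w7 (array([321.40970072,  31.30134159]), array([  24,   13,   56,   38, 1938], dtype=int32))
w8 (array([321.4694617 ,  31.34006211]), array([  24,   13,   56,   38, 1932], dtype=int32))
w9 (array([321.54019968,  31.43878087]), array([  24,   13,   56,   38, 1903], dtype=int32))
pred knob px [317.96944044  35.45089669]
```

No slip. I lower into the forks and release.

Emit:
jog_arm(plan=[[[-1, -0.5, 25, 0], [-1, -0.5, 45, 0], [-1, -0.5, 60, 0], [-1, -0.5, 70, 0], [-1, -0.5, 75, 0], [-1, -0.5, 78, 0], [-1, -0.5, 78, 0], [-1, -0.5, 78, 0]]])

```text
t: 24.08
position: [454.8, 131.2, 27.6]
eef_rot: [[0.236, 0.972, 0.001], [0.972, -0.236, 0.0], [0.0, 0.001, -1.0]]
force: [-0.3, -0.2, -2.6]
grip_width: 17.4
finger_force: 88.5
```

Emit:
jog_arm(plan=[[[0, 0, 0, 0], [0, 0, 0, 0], [0, 0, 0, 0], [0, 0, 0, 0], [0, 0, 0, 0], [0, 0, 0, 0]]], jaw=60)

```text
t: 24.82
position: [454.5, 131.2, 27.2]
eef_rot: [[0.236, 0.972, -0.0], [0.972, -0.236, -0.0], [-0.0, -0.0, -1.0]]
force: [0.3, 0.5, 0.0]
grip_width: 60.1
finger_force: 0.0
```

Emit:
jog_arm(plan=[[[0, 0, -10, 0], [0, 0, -30, 0], [0, 0, -60, 0], [0, 0, -110, 0], [0, 0, -170, 0], [0, 0, -200, 0], [0, 0, -200, 0], [0, 0, -200, 0], [0, 0, -200, 0]]])

```text
t: 25.95
position: [453.7, 130.9, 226.0]
eef_rot: [[0.236, 0.972, -0.003], [0.972, -0.236, -0.0], [-0.001, -0.002, -1.0]]
force: [0.1, 0.3, -0.0]
grip_width: 59.9
finger_force: 0.0
```

```bash
python3 - <<'E'
from h import *
d=snap('wrist','w10');print(bot.sense()['position'])
def blob(box,f):
    x0,y0,x1,y1=box;r=d['color'].astype(int)[y0:y1,x0:x1];m=f(r).astype(np.uint8)
    k,l,s,ce=cv2.connectedComponentsWithStats(m);i=1+np.argmax(s[1:,4]);return ce[i]+[x0,y0],s[i]
g=lambda r:cv2.morphologyEx((r.min(2)>160).astype(np.uint8),cv2.MORPH_OPEN,np.ones((3,9),np.uint8))
for n,b in(('knob',blob((290,30,350,110),lambda r:r.max(2)<60)),('grip',blob((295,115,345,215),g)),('tip',blob((300,290,345,330),lambda r:r.min(2)>185))):
    print(n,b,onz(d,*b[0],45).round(1))
for n,q in(('knob',[476,219.8,45]),('origin',[455.3,131.2,45])):print(n,proj(d,q))
E
```

```text
[453.77228245 130.98376749 226.07151279]
knob (array([322.82488479,  61.11059908]), array([ 23,  26,  20,  12, 217], dtype=int32)) [475.9 219.5  45. ]
grip (array([322.79030837, 165.50748899]), array([  18,   22,   20,   59, 1135], dtype=int32)) [454.4 130.9  45. ]
tip (array([325.22222222, 315.61904762]), array([22, 21,  7, 10, 63], dtype=int32)) [418.  -29.4  45. ]
knob [322.82505573  60.75027738]
origin [323.70522687 164.98680461]
```

The knob, grip and tip are back within 1 mm of where they first lay, so I hand the job in.

Emit:
jog_arm(plan=[[[0, 0, 0, 0], [0, 0, 0, 0], [0, 0, 0, 0]]])

```text
t: 26.38
position: [454.5, 131.2, 227.1]
eef_rot: [[0.236, 0.972, -0.0], [0.972, -0.236, 0.0], [-0.0, -0.0, -1.0]]
force: [0.1, -0.3, 0.1]
grip_width: 60.3
finger_force: 0.0
```

```bash
python3 -c "
from bench import bot
print(bot.finish_job())"
```

```text
the job is handed in; nothing more can be done
None
```

I handed the job in at about 26 s: the plug lay in the tray under the outlet and the rod was back in its forks within about 1 mm of its first place, but the hand-in returned no verdict.

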